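# Shuttle a block into the guarded press and hold its lever down

## Robot

A 6-joint arm with a two-finger parallel gripper is mounted at the origin on a cart in front of the work surface, level with it; the furniture and walls round the work are solid. World frame = base frame: x ahead of the robot, y to its left, z up, the work surface at z = 0. Lengths are in m, angles in degrees, forces in N, time in s.
With the tool pointing down it reaches from about 0.325 to 0.775 m from the base axis. Payload 5.5 kg.
Tool frame: the origin (TCP) lies on the centre line of the jaws, within the pads' length; the fingertips stand 17 mm ahead of it and the grasp point (between the pads) lies 2 mm behind it (r.tip_reach is the x of the fingertips in the tool frame, in m); x points along the fingers, z is the direction in which the jaws open and shut, and the axes are right-handed (so a half turn about x gives the same grasp; the last joint's range is limited). The gripper opens to 88 mm and grips with 3 to 60 N. Pads are 20 mm wide; open, the fingers measure 115 mm over their backs; the gripper's body (75 mm by 178 mm) begins 61 mm behind the grasp point.
Start: joints at [61.037, 5.22, 70.514, -0, 104.267, -3.249], TCP at [0.26, 0.541, 0.24] pointing down, gripper open.
Joint ranges: [-164.24, 164.24], [-49.07, 125.15], [9.68, 141.18], [-86.29, 266.29], [3.28, 154.24], [-151.56, 151.56]. Speed limits (degrees/s): [147.25, 147.25, 172.46, 180, 180, 180].

## Interface

Orientations are given as a 3x3 rotation matrix whose columns are the frame's x, y, z axes.
In Python, from bench import r, viewer gives the robot as it stands.
- The arm moves only by the tool play_rows, never from a script. Its argument "moves" is one flat list of numbers, 7 for each row, row after row: the shift along the tool's x, y, z in cm, then the turn, a rotation vector about the tool's x, y, z in rad, then the finger opening in cm, from 0 to 8.78. A call has 1 to 8 rows; each row shifts and turns the commanded pose from where the row before left it, along the tool's axes as they then stand; what a row does not reach is not made up. A row lasts 1/10 s, in which the tool goes at most 50 mm and 8.59 degrees, less where a joint would pass 70% of its speed; a pose out of reach is approached as far as the arm can. A call is refused whole if a number of a shift passes 5 or a number of a turn 0.15, either way. A call with a gripper value outside its range is refused whole. The fingers move at their own pace and stop on an object; "squeeze" is the grip in N (left out, the last holds). Time passes only in rows, so rows that do not move let the fingers close. It gives the time, the measured TCP pose, the force and the opening at its end, in the units of the state.
- r.read_state(): the state, without advancing time (a new reading comes with each control period).
- viewer.get_image(name): name is "scene" or "top" or "wrist"; returns (picture, depth): 480x640x3 uint8, blue, green, red; 480x640 float32, m along the optical axis (not along the pixel's ray), 0 where there is no reading.
- viewer.camera_model(name): a dict with "fx", "fy", "cx", "cy" (pixels), "cam_to_world" (4x4, takes a point from camera to world coordinates); the wrist camera has in their place "T_tool_cam" (4x4, takes a point from camera to tool coordinates, whose origin is the TCP and whose axes are the tool frame's). Camera axes: x right, y down, z forward; pixel columns grow to the right and rows downward; lengths in m; the calibration is good to about 2 mm. A picture is of the moment at which its call begins: read the wrist's pose just before it. camera_model takes no time and is no camera call.
- r.sign_off(): hands the job in, once; it reports no verdict.
The state is a dict: "t": time; "joint_positions": joint angles; "joint_vel": joint speeds; "effort": joint torques, N m; "tool_pos": TCP position; "eef_rot": TCP orientation; "ft_force": force on the tool from outside, world axes, zero at the start; "torque": the same for the moment, N m; "opening": finger opening in m.
Only numpy, scipy, OpenCV 4.12 (cv2) and the standard library are available. Lean on these libraries where they do the work, as an engineer would, in place of code of your own. Each camera call takes 0.05 s, during which the arm holds its last target. There are 200 camera calls.

## Task

With the fingertips only, push the blue tab of the press's shuttle until the shuttle is fully home with the steel block under the press, then reach down through the window of the yellow guard and press the red lever grip all the way down so that its foot clamps the block. Do not touch the guard, do not press the lever before the shuttle is home, lift nothing, and leave the things standing around undisturbed. Finish while still holding the lever down: it springs back if released.

Things in the scene. Friction and masses are not known exactly. Their poses are not given: they have to be found in the camera images.
- press: Small bench press fixed to the bench: aluminium base plate 165 x 132 x 12 mm with guard, shuttle and lever on it. Its x axis is the shuttle's push direction (horizontal, pointing from the blue tab into the press, roughly away from the robot), y to the left, z up. Origin on the bench top; the base plate reaches from x = -100 to +65 mm, y = +-66 mm.
- guard: Yellow guard plate of the press, 132 x 132 x 4 mm, level, underside 84 mm and top 88 mm above the bench (screw heads at its corners reach 91 mm), on four steel posts of 10 mm diameter at x = +-58, y = +-60 mm, with a 6 mm side rail on each side 48 mm above the bench. One black-edged window. Same origin and axes as the press. Must not be touched.
- window (a point): Centre of the guard's window, at the level of the plate's top (88 mm above the bench), at x = -8 mm, y = 0 of the press. The clear opening is about 60 mm along the press's x and 75 mm along its y. The axes are those of the press.
- tab (a point): Top middle of the front face of the blue push tab at the near end of the shuttle. The tab is 50 mm wide along y, 10 mm thick, and stands from 15 to 60 mm above the bench; push its front face (the one away from the press) along the press's +x. Its front face is 160 mm before the press origin when the shuttle is out and 115 mm when it is home, still 49 mm before the guard's front edge.
- shuttle (a joint): Travel of the shuttle along the press's +x in m: 0 = out (start), 0.045 = fully home against its stop. About 1.5 N of friction; it stays where it is left.
- grip_top (a point): Top middle of the red lever grip, a round bar of 18 mm diameter and 34 mm length along the press's y, seen below the middle of the window. At rest it is 78 mm above the bench (10 mm below the guard's top), with the lever fully down about 57 mm. It goes down almost straight, within 2 mm in x.
- lever (a joint): Angle of the lever (red grip, steel arm and, under the arm, a steel foot; hinged 60 mm behind the grip, 60 mm above the bench) in rad: 0 = up (rest), about 0.35 = fully down, with the foot on the steel block; further only with no block under it (stop at 0.40). A spring lifts it: about 2.5 N at the grip to start, about 7 N just before the foot meets the block; beyond that it is rigid. It rises again when let go.
- work_block: Ground steel block 20 x 45 x 20 mm (x, y, z), loose in the shuttle's shallow pocket with about 1.5 mm play, its underside 17 mm above the bench; it rides with the shuttle. Origin in the middle of its underside. It is not to be picked up.
- weight: Bystander: brass knobbed weight, 24 mm diameter, 39 mm tall, origin under its middle.
- spare_block: Bystander: orange block 30 x 40 x 22 mm, origin under its middle.
- usb_stick: Bystander: blue memory stick 17 x 52 x 9 mm, origin under its middle.

How it is judged (in metres and radians):
On the way, in this order (a step that is already met when the one before it is completed fails the run):
1. the shuttle is pushed fully home, the lever still up (value of joint shuttle above 0.041 m and value of joint lever below 0.1 rad), for 0.2 s.
2. the lever is held fully down through the window, its foot on the block (value of joint shuttle above 0.041 m and value of joint lever above 0.31 rad and contact force between the fingers and lever above 1 N and contact force between lever and work_block above 1 N and x of the grasp point in the frame of window between -0.035 and 0.035 m and y of the grasp point in the frame of window between -0.045 and 0.045 m), for 0.3 s.
At the end, for the whole second after the job is handed in: The shuttle is home (over 41 of 45 mm), the fingers, reaching through the window, still hold the lever down (over 0.31 rad, over 1 N), its foot presses on the steel block (over 1 N), the block lies in its pocket, and the bystanders are within 15 mm of where they stood (all of step 2 and z of work_block in the frame of press below 0.022 m and x of work_block in the frame of press above 0.012 m and distance of each of weight, spare_block, usb_stick from where it was at the start of the episode below 0.015 m); the arm keeps its last pose, push and grip.
It fails at once if the guard is touched (contact force between anything else and guard above 0.5 N).
It fails at once if the lever is pressed while the shuttle is not home (value of joint lever above 0.12 rad and value of joint shuttle below 0.04 m).
It fails at once if the steel block is lifted out of its pocket (z of work_block in the frame of press above 0.027 m).
It fails at once if a bystander is lifted or displaced (distance of any of weight, spare_block, usb_stick from where it was at the start of the episode above 0.015 m).
It also fails if it takes over 38 s, if anything falls off the work surface, if the arm or the gripper's body presses on something with over 40 N, if the wrist force passes 120 N, or if a joint passes its speed limit or range.

## Working session

There is one attempt and no reset: what is moved stays moved. The work goes in short steps, Python scripts to look and compute and a tool call to move; the robot and the scene stay as the last step left them, time stands still between calls to the robot, and variables do not carry over. Pictures are saved under pics/ and viewed, about 8 in all and at most 12, crops included, and the job is handed in when it is done.

Besides the shell and the picture viewer there is one more tool, called by a JSON object that holds its "fn" and its "kwargs". play_rows: Moves the arm, as the interface text tells. Its arguments: {"type":"object","properties":{"moves":{"type":"array","items":{"type":"number"}},"squeeze":{"type":"number"}},"required":["moves"]}

```bash
mkdir -p pics
cat > h.py <<'E'
from bench import r, viewer
import numpy as np, cv2
def grab(n):
    s=r.read_state(); p,d=viewer.get_image(n); m=viewer.camera_model(n)
    if 'cam_to_world' in m: T=np.array(m['cam_to_world'])
    else:
        W=np.eye(4);W[:3,:3]=s['eef_rot'];W[:3,3]=s['tool_pos'];T=W@np.array(m['T_tool_cam'])
    np.savez('pics/%s.npz'%n,p=p,d=d,T=T,k=[m['fx'],m['fy'],m['cx'],m['cy']])
    return p,d,T,m
def pt(n,u,v,z=None):
    f=np.load('pics/%s.npz'%n);k=f['k'];d=f['d'];T=f['T']
    ray=np.array([(u-k[2])/k[0],(v-k[3])/k[1],1.])
    if z is None:
        w=d[int(v)-1:int(v)+2,int(u)-1:int(u)+2];w=w[w>0];s=np.median(w) if len(w) else np.nan
    else: s=(z-T[2,3])/(T[:3,:3]@ray)[2]
    return T[:3,:3]@(ray*s)+T[:3,3]
E
python3 - <<'E'
from h import *
for n in('top','scene'):
    p=grab(n)[0]; cv2.imwrite('pics/%s0.png'%n,p)
s=r.read_state();print(s)
E
```

```text
{'t': 0.1, 'joint_positions': array([ 6.10360317e+01,  5.25865952e+00,  7.05720856e+01,  9.56981182e-04,
        1.04265217e+02, -3.24891554e+00]), 'joint_vel': array([-0.04834675, -0.09608933, -0.18075986, -0.03368275,  0.05407216,
        0.02523922]), 'effort': array([ 3.63895109e-03, -4.47853088e+01, -4.07571352e+01,  6.98692328e-02,
        2.83753179e-02, -9.69995813e-05]), 'tool_pos': array([0.26023286, 0.54039098, 0.23864985]), 'eef_rot': array([[-8.25223928e-04, -9.00964793e-01,  4.33891415e-01],
       [-1.45752660e-03,  4.33892186e-01,  9.00963621e-01],
       [-9.99998597e-01,  1.11088459e-04, -1.67123837e-03]]), 'ft_force': array([-0.20884163,  0.71432018, -0.01534808]), 'torque': array([ 0.03049323,  0.00414273, -0.01326467]), 'opening': 0.08775598696392023}
```

View pics/top0.png

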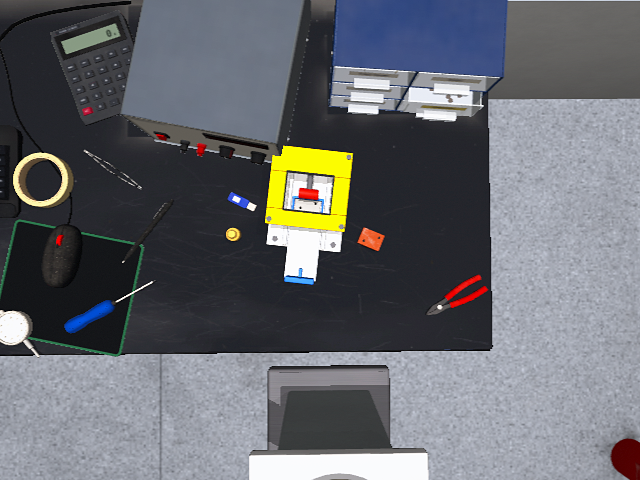

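View pics/scene0.png

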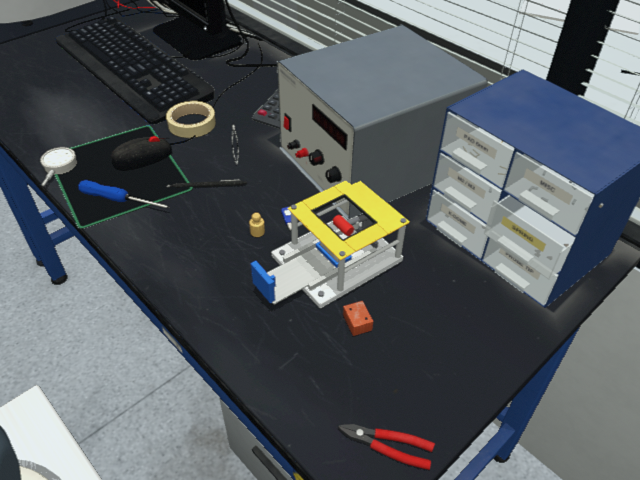

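The top view shows the press, with the yellow guard at about (270-353, 147-230), the red grip at (309,194) and the blue tab at (299,280). The memory stick is at (242,201), the weight at (233,234) and the orange block at (371,239). I'll enlarge this area.

Run:
```python
from h import *
f=np.load('pics/top.npz');p=f['p']
c=p[140:290,220:400];cv2.imwrite('pics/topc.png',cv2.resize(c,None,fx=4,fy=4,interpolation=cv2.INTER_CUBIC))
y=cv2.inRange(cv2.cvtColor(p,cv2.COLOR_BGR2HSV),(22,150,120),(35,255,255));y[:,:255]=0
n,l,st,_=cv2.connectedComponentsWithStats(y);i=1+np.argmax(st[1:,4]);m=(l==i).astype(np.uint8)
h=cv2.findContours(m,0,2)[0];h=max(h,key=cv2.contourArea)
W=np.array([pt('top',a,b,.088)[:2] for a,b in h[:,0]]).astype(np.float32)
print(cv2.minAreaRect(W), st[i])
for n,u,v,z in[('grip',309,194,None),('grip',309,194,.078),('tab',299,280,None),('tabz',299,280,.06),('usb',242,201,.009),('wt',233,234,.039),('spare',371,239,.022),('guard',345,190,None)]: print(n,pt('top',u,v,z))
```

```text
((0.6160228848457336, 0.04966054856777191), (0.13277769088745117, 0.1315470039844513), 83.2129135131836) [ 265  146   88   86 4224]
grip [0.60634285 0.04930656 0.07823283]
grip [0.60636721 0.0493081  0.078     ]
tab [0.46234372 0.06743446 0.06076214]
tabz [0.46230805 0.06745374 0.06      ]
usb [0.60182466 0.16966077 0.009     ]
wt [0.54184271 0.18165295 0.039     ]
spare [ 0.53167841 -0.05932005  0.022     ]
guard [ 0.61147086 -0.01034484  0.0888709 ]
```

View pics/topc.png

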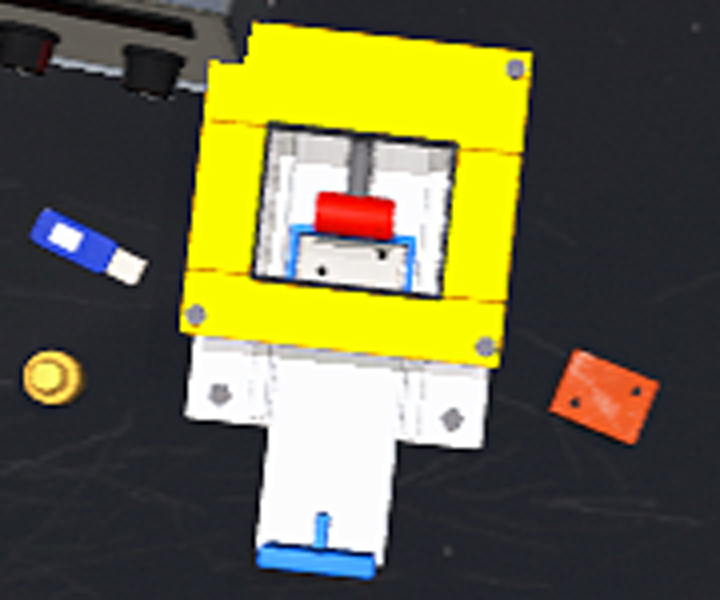

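```bash
cat >> h.py <<'E'
A=np.radians(-6.8);c,s_=np.cos(A),np.sin(A)
P=np.array([[c,-s_,0],[s_,c,0],[0,0,1.]]);O=np.array([.616,.0497,0])
RT=np.column_stack([[0,0,-1],-P[:,0],P[:,1]])  # tool: x down, z along press y
def plan(t):  # t in press frame (TCP)
    from scipy.spatial.transform import Rotation as Q
    s=r.read_state();R=s['eef_rot'];g=O+P@np.array(t)
    print('t',s['t'],'press tcp mm',np.round(1e3*P.T@(s['tool_pos']-O),1),'F press',np.round(P.T@s['ft_force'],1))
    print('turn',Q.from_matrix(R.T@RT).as_rotvec().round(3),'shift cm in RT axes',np.round(100*RT.T@(g-s['tool_pos']),2))
E
python3 - <<'E'
from h import *
print(np.linalg.det(RT))
f=np.load('pics/top.npz');k=f['k'];d=f['d'];T=f['T']
v,u=np.mgrid[:480,:640];C=np.stack([(u-k[2])/k[0]*d,(v-k[3])/k[1]*d,d],-1)[d>0]
w=(C@T[:3,:3].T+T[:3,3]-O)@P
m=(w[:,2]>.11)&(w[:,0]>-.1)&(abs(w[:,1])<.25);q=w[m]
print(len(q),q.min(0),q.max(0))
for y in np.arange(-.2,.25,.05):
    b=q[abs(q[:,1]-y)<.025];print(round(y,2),b[:,0].min() if len(b) else None,b[:,2].max() if len(b) else None)
plan([-.185,0,.2])
E
```

```text
1.0
36342 [ 0.04429337 -0.24998471  0.11000365] [0.2991751  0.24999409 0.23191364]
-0.2 0.14641890555941037 0.2309239689574416
-0.15 0.14577323847645784 0.23142522069818006
-0.1 0.1506604084241645 0.23092550825866798
-0.05 0.1495725224264925 0.23191364256129743
-0.0 0.16006623141391543 0.23085521554242483
0.05 0.04429337411169345 0.2028680718497642
0.1 0.04479523142517991 0.20408666120954044
0.15 0.04840618288332466 0.20304872472679414
0.2 0.055107493051862015 0.2042898015015775
t 0.1 press tcp mm [-411.4  445.1  238.6] F press [-0.3  0.7 -0. ]
turn [-0.33  -0.002 -0.   ] shift cm in RT axes [  3.86 -22.64 -44.51]
```

{"fn": "play_rows", "kwargs": {"moves": [0,0,0,-0.11,0,0,0,0,0,0,-0.11,0,0,0,0,0,0,-0.11,0,0,0,0,-1.9,-3.7,0,0,0,0,0,-1.9,-3.7,0,0,0,0,0,-1.9,-3.7,0,0,0,0,0,-1.9,-3.7,0,0,0,0,0,-1.9,-3.7,0,0,0,0], "squeeze": 20}}

```text
t: 0.9
tool_pos: [0.3329, 0.344, 0.2391]
eef_rot: [[-0.0, -0.993, 0.118], [-0.001, 0.118, 0.993], [-1.0, 0.0, -0.001]]
ft_force: [0.7, 1.2, 0.2]
opening: 0.0273
```

{"fn": "play_rows", "kwargs": {"moves": [0,-1.9,-3.7,0,0,0,0,0,-1.9,-3.7,0,0,0,0,0,-1.9,-3.7,0,0,0,0,0,-1.9,-3.7,0,0,0,0,0,-1.9,-3.7,0,0,0,0,0,-1.9,-3.7,0,0,0,0,0,-1.9,-3.7,0,0,0,0,0,0,0,0,0,0,0]}}

```text
t: 1.7
tool_pos: [0.4349, 0.0687, 0.2389]
eef_rot: [[-0.001, -0.992, 0.125], [-0.002, 0.125, 0.992], [-1.0, 0.001, -0.002]]
ft_force: [0.3, -0.2, -0.6]
opening: 0.0006
```

Run:
```python
from h import *
plan([-.185,0,.057]);print(r.read_state()['opening'])
p=grab('wrist')[0];cv2.imwrite('pics/w1.png',p)
```

```text
t 1.7 press tcp mm [-182.1   -2.5  238.9] F press [ 0.3 -0.1 -0.6]
turn [-0.006 -0.002 -0.001] shift cm in RT axes [18.19  0.29  0.25]
0.0006349130323025932
```

View pics/w1.png

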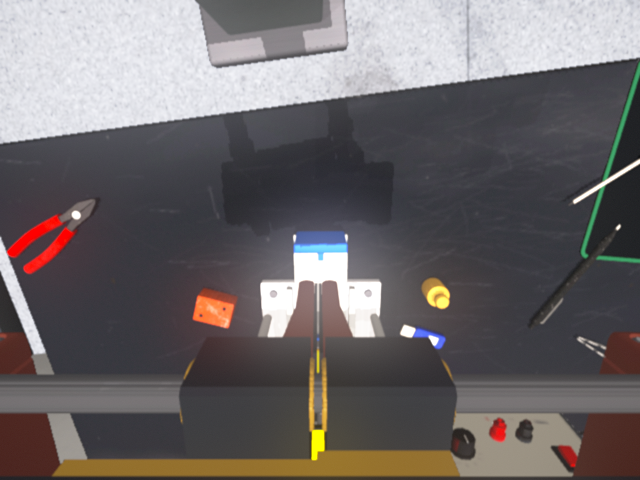

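The wrist view shows the tab's top with its front edge at about (295-347, 233). The closed fingers are lined up with the shuttle, and the gripper's wide side lies across the push direction. I'll check the tab position from here.

Run:
```python
from h import *
for u,v in((321,234),(296,234),(347,234)): print(P.T@(pt('wrist',u,v,.06)-O))
```

```text
[-0.16886218 -0.00051646  0.06      ]
[-0.16899442 -0.02331376  0.06      ]
[-0.16872469  0.02318644  0.06      ]
```

{"fn": "play_rows", "kwargs": {"moves": [0,1.0,0.25,0,0,0,0,4,0,0,0,0,0,0,4,0,0,0,0,0,0,4,0,0,0,0,0,0,3,0,0,0,0,0,0,2,0,0,0,0,0,0,1.2,0,0,0,0,0,0,0,0,0,0,0,0,0]}}

```text
t: 2.55
tool_pos: [0.423, 0.0775, 0.0562]
eef_rot: [[-0.003, -0.993, 0.116], [-0.0, 0.116, 0.993], [-1.0, 0.003, -0.0]]
ft_force: [-0.4, 0.1, -0.1]
opening: 0.0007
```

Run:
```python
from h import *
plan([-.125,0,.057])
```

```text
t 2.55 press tcp mm [-195.     4.8   56.2] F press [-0.4  0.  -0.1]
turn [ 0.002 -0.    -0.003] shift cm in RT axes [-0.08 -7.   -0.48]
```

{"fn": "play_rows", "kwargs": {"moves": [0,-1,-0.3,0,0,0,0,0,-1,0,0,0,0,0,0,-1,0,0,0,0,0,0,-1,0,0,0,0,0,0,-1,0,0,0,0,0,0,-0.8,0,0,0,0,0,0,-0.5,0,0,0,0,0,0,0,0,0,0,0,0]}}

```text
t: 3.35
tool_pos: [0.4873, 0.0657, 0.0574]
eef_rot: [[0.0, -0.993, 0.119], [-0.0, 0.119, 0.993], [-1.0, -0.0, -0.0]]
ft_force: [0.4, -1.1, 0.2]
opening: 0.0005
```

Run:
```python
from h import *
plan([-.125,0,.057])
```

```text
t 3.35 press tcp mm [-129.6    0.6   57.4] F press [ 0.6 -1.   0.2]
turn [-0. -0.  0.] shift cm in RT axes [ 0.04 -0.46 -0.06]
```

Now I'll make small pushes and watch for the force at the stop.

{"fn": "play_rows", "kwargs": {"moves": [0,-0.3,0,0,0,0,0,0,-0.2,0,0,0,0,0,0,0,0,0,0,0,0]}}

```text
t: 3.65
tool_pos: [0.4906, 0.0654, 0.0574]
eef_rot: [[-0.003, -0.993, 0.118], [-0.0, 0.118, 0.993], [-1.0, 0.003, -0.0]]
ft_force: [-4.1, 1.1, 2.4]
opening: 0.0005
```

{"fn": "play_rows", "kwargs": {"moves": [0,-0.2,0,0,0,0,0,0,-0.1,0,0,0,0,0,0,0,0,0,0,0,0]}}

```text
t: 3.95
tool_pos: [0.4907, 0.0654, 0.0574]
eef_rot: [[-0.01, -0.993, 0.118], [0.0, 0.118, 0.993], [-1.0, 0.01, -0.001]]
ft_force: [-18.4, 1.5, 11.3]
opening: 0.0001
```

{"fn": "play_rows", "kwargs": {"moves": [0,0,0,0,0,0,0,0,0.8,0,0,0,0,0,0,2,0,0,0,0,0,-4,0,0,0,0,0,0,-4,0,0,0,0,0,0,-4,0,0,0,0,0,0,-4,0,0,0,0,0,0,0,0,0,0,0,0,0]}}

```text
t: 4.75
tool_pos: [0.4689, 0.0684, 0.2247]
eef_rot: [[0.012, -0.993, 0.119], [0.001, 0.119, 0.993], [-1.0, -0.012, 0.002]]
ft_force: [0.5, -0.1, 0.5]
opening: 0.0006
```

Run:
```python
from h import *
a=grab('scene')[0][150:350,220:440];t=grab('top')[0][140:320,220:400]
cv2.imwrite('pics/s2.png',np.hstack([cv2.resize(a,(440,400),interpolation=2),cv2.resize(t,(360,360),interpolation=2)[:400] if 0 else cv2.copyMakeBorder(cv2.resize(t,(360,360),interpolation=2),0,40,0,0,0)]))
plan([-.008,0,.2])
```

```text
t 4.85 press tcp mm [-149.8    0.9  218.6] F press [ 0.7 -0.7 -1.1]
turn [-0.     0.001  0.003] shift cm in RT axes [  1.86 -14.18  -0.09]
```

View pics/s2.png

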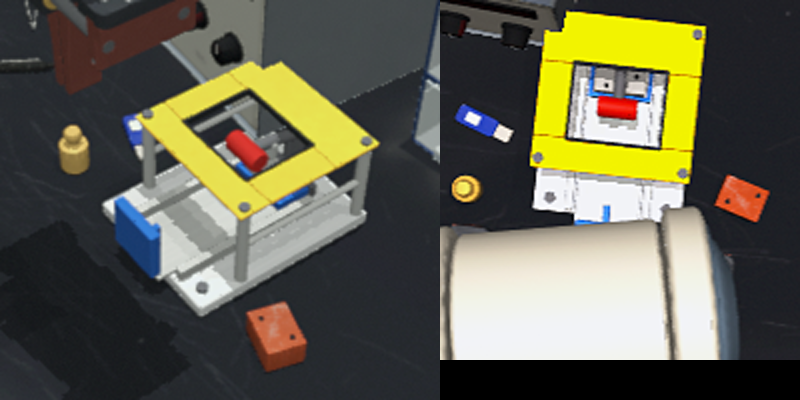

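The shuttle is home and the block is under the foot: the blue pocket has moved behind the grip in both views. The bystanders haven't moved. I'll go above the window, tilting the gripper towards the robot so it stays clear of the power supply.

{"fn": "play_rows", "kwargs": {"moves": [0,-2.7,0,0,0,0,0,0,-2.7,-0.1,0,0,0,0,0,-2.7,0,0,0,0,0,0,-2.7,0,0,0,0,0,0,-2.8,0,0,0,0,0,0,0,0,0,0,-0.1,0,0,0,0,0,0,-0.1,0,0,0,0,0,0,0,0]}}

```text
t: 5.65
tool_pos: [0.5997, 0.0514, 0.2133]
eef_rot: [[0.193, -0.974, 0.118], [-0.024, 0.116, 0.993], [-0.981, -0.194, -0.001]]
ft_force: [-0.3, 0.2, -0.1]
opening: 0.0003
```

```bash
cat >> h.py <<'E'
def plan2(t):
    s=r.read_state();R=s['eef_rot'];tip=s['tool_pos']+R[:,0]*r.tip_reach
    g=O+P@np.array(t)
    print('t',s['t'],'tip press mm',np.round(1e3*P.T@(tip-O),1),'F',np.round(P.T@s['ft_force'],1),'x axis',np.round(P.T@R[:,0],3),'z',np.round(P.T@R[:,2],3))
    print('shift cm tool',np.round(100*R.T@(g-tip),2))
E
python3 - <<'E'
from h import *
plan2([-.0105,-.0005,.095])
cv2.imwrite('pics/w3.png',grab('wrist')[0])
E
```

```text
t 5.65 tip press mm [-13.1  -0.2 196.7] F [-0.3  0.1 -0.1] x axis [ 0.194 -0.001 -0.981] z [-0.     1.    -0.001]
shift cm tool [10.02  1.72 -0.02]
```

View pics/w3.png

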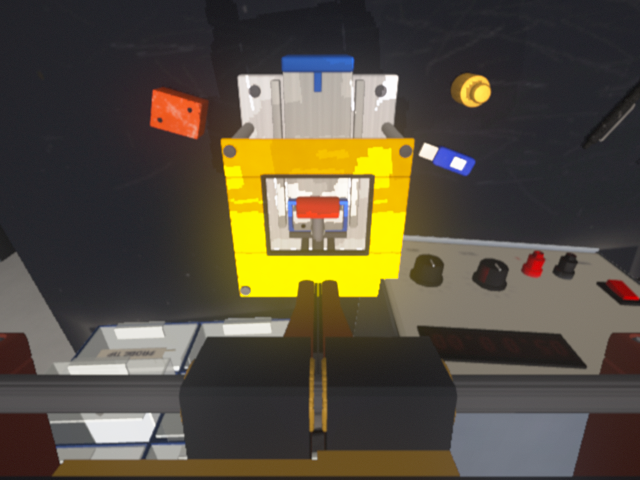

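In the wrist view the window's inner edges are at about rows 176 and 254 and columns 265 and 372. The grip is at (318,207). I'll convert these to positions as a second check.

Run:
```python
from h import *
for u,v,z in((319,177,.088),(319,253,.088),(266,215,.088),(371,215,.088),(318,207,None),(318,200,.075)): print(u,v,np.round(1e3*P.T@(pt('wrist',u,v,z)-O),1))
```

```text
319 177 [-38.8  -0.   88. ]
319 253 [23.5  0.1 88. ]
266 215 [ -9.3 -39.5  88. ]
371 215 [-9.3 38.8 88. ]
318 207 [-10.9  -0.7  76.6]
318 200 [-16.   -0.7  75. ]
```

Both measurements agree to within about 1 mm. Descending.

{"fn": "play_rows", "kwargs": {"moves": [2.5,0.43,0,0,0,0,0,2.5,0.43,0,0,0,0,0,2.5,0.43,0,0,0,0,0,1.5,0.26,0,0,0,0,0,1.0,0.17,0,0,0,0,0,0,0,0,0,0,0,0,0,0,0,0,0,0,0]}}

```text
t: 6.4
tool_pos: [0.6052, 0.0508, 0.1173]
eef_rot: [[0.198, -0.973, 0.119], [-0.023, 0.116, 0.993], [-0.98, -0.2, 0.0]]
ft_force: [-0.4, 0.0, 0.1]
opening: 0.0006
```

Run:
```python
from h import *
plan2([-.0105,-.0005,.058])
```

```text
t 6.4 tip press mm [ -7.4  -0.2 100.7] F [-0.4 -0.   0.1] x axis [ 0.2   0.   -0.98] z [0. 1. 0.]
shift cm tool [ 4.12  1.15 -0.04]
```

{"fn": "play_rows", "kwargs": {"moves": [0.7,0.4,0,0,0,0,0,0.8,0.2,0,0,0,0,0,0.8,0.16,0,0,0,0,0,0.8,0.16,0,0,0,0,0,0.6,0.12,0,0,0,0,0,0,0,0,0,0,0,0,0,0,0,0,0,0,0]}}

```text
t: 7.1
tool_pos: [0.601, 0.0513, 0.0775]
eef_rot: [[0.195, -0.974, 0.118], [-0.023, 0.116, 0.993], [-0.98, -0.197, -0.0]]
ft_force: [-6.5, 0.8, 5.4]
opening: 0.0006
```

Run:
```python
from h import *
plan2([-.0105,-.0005,.058])
```

```text
t 7.1 tip press mm [-11.7  -0.2  60.9] F [-6.6  0.   5.4] x axis [ 0.197 -0.    -0.98 ] z [-0.  1. -0.]
shift cm tool [ 0.31 -0.06 -0.03]
```

{"fn": "play_rows", "kwargs": {"moves": [0.2,0.15,0,0,0,0,0,0.2,0.1,0,0,0,0,0,0,0,0,0,0,0,0]}}

```text
t: 7.4
tool_pos: [0.6009, 0.0513, 0.0744]
eef_rot: [[0.199, -0.973, 0.118], [-0.024, 0.116, 0.993], [-0.98, -0.201, 0.0]]
ft_force: [-2.1, 0.1, 5.4]
opening: 0.0001
```

Run:
```python
from h import *
plan2([-.0105,-.0005,.057])
a=grab('scene')[0][170:330,240:420];cv2.imwrite('pics/s4.png',cv2.resize(a,None,fx=4,fy=3.75,interpolation=2))
```

```text
t 7.4 tip press mm [-11.8  -0.2  57.8] F [-2.1 -0.2  5.4] x axis [ 0.201  0.    -0.98 ] z [0. 1. 0.]
shift cm tool [ 0.1  -0.11 -0.03]
```

View pics/s4.png

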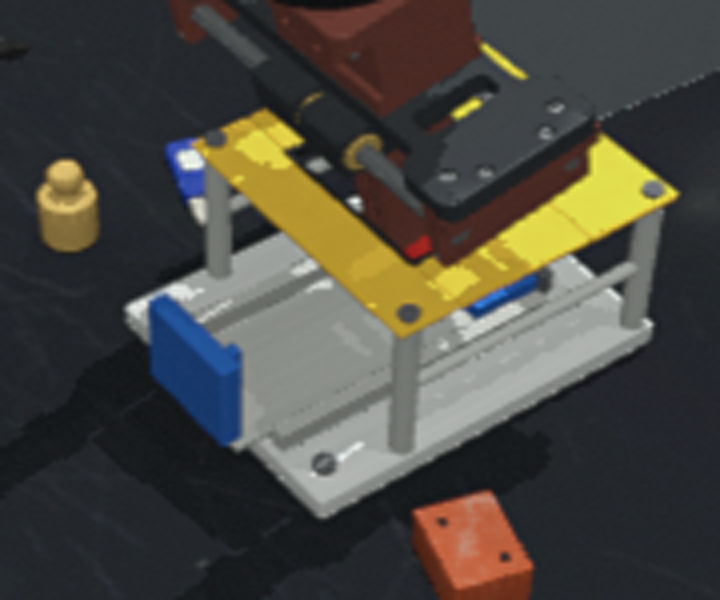

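The fingers are inside the window pressing the red grip, and the guard is clear. The tip is at 57.8 mm with only spring force so far. I'll press on until it goes rigid.

{"fn": "play_rows", "kwargs": {"moves": [0.15,0.03,0,0,0,0,0,0.15,0.03,0,0,0,0,0,0,0,0,0,0,0,0]}}

```text
t: 7.75
tool_pos: [0.6011, 0.0513, 0.0722]
eef_rot: [[0.2, -0.973, 0.119], [-0.024, 0.116, 0.993], [-0.979, -0.201, 0.0]]
ft_force: [-3.9, 0.7, 8.6]
opening: 0.0005
```

{"fn": "play_rows", "kwargs": {"moves": [0.1,0.02,0,0,0,0,0,0,0,0,0,0,0,0]}}

```text
t: 7.95
tool_pos: [0.6011, 0.0513, 0.0718]
eef_rot: [[0.2, -0.973, 0.119], [-0.024, 0.116, 0.993], [-0.979, -0.202, 0.0]]
ft_force: [-4.9, -0.4, 10.6]
opening: 0.0002
```

Run:
```python
from h import *
plan2([-.0105,-.0005,.057])
```

```text
t 7.95 tip press mm [-11.5  -0.1  55.2] F [-4.8 -1.  10.6] x axis [ 0.202  0.    -0.979] z [0. 1. 0.]
shift cm tool [-0.16 -0.14 -0.04]
```

{"fn": "play_rows", "kwargs": {"moves": [0.15,0.04,0,0,0,0,0,0.15,0.04,0,0,0,0,0,0,0,0,0,0,0,0]}}

```text
t: 8.25
tool_pos: [0.6013, 0.0513, 0.0709]
eef_rot: [[0.202, -0.972, 0.119], [-0.024, 0.116, 0.993], [-0.979, -0.204, 0.0]]
ft_force: [-10.9, -0.2, 19.4]
opening: 0.0005
```

{"fn": "play_rows", "kwargs": {"moves": [0.15,0.03,0,0,0,0,0,0.15,0.03,0,0,0,0,0,0,0,0,0,0,0,0]}}

```text
t: 8.55
tool_pos: [0.6015, 0.0514, 0.07]
eef_rot: [[0.203, -0.972, 0.118], [-0.024, 0.116, 0.993], [-0.979, -0.205, 0.0]]
ft_force: [-18.2, -0.6, 28.9]
opening: 0.0008
```

Run:
```python
from h import *
plan2([-.0105,-.0005,.057])
```

```text
t 8.55 tip press mm [-11.1  -0.1  53.4] F [-18.   -2.7  28.9] x axis [ 0.205  0.    -0.979] z [0. 1. 0.]
shift cm tool [-0.34 -0.13 -0.04]
```

{"fn": "play_rows", "kwargs": {"moves": [-0.1,0.15,0,0,0,0,0,0,0,0,0,0,0,0,0,0,0,0,0,0,0]}}

```text
t: 8.85
tool_pos: [0.6012, 0.0514, 0.0706]
eef_rot: [[0.207, -0.971, 0.119], [-0.024, 0.116, 0.993], [-0.978, -0.208, 0.001]]
ft_force: [-10.1, -1.4, 23.5]
opening: 0.0003
```

Run:
```python
from h import *
plan2([-.0105,-.0005,.057])
p=grab('wrist')[0];cv2.imwrite('pics/w5.png',p)
a=grab('scene')[0][170:330,240:420];cv2.imwrite('pics/s5.png',cv2.resize(a,None,fx=4,fy=3.75,interpolation=2))
```

```text
t 8.85 tip press mm [-11.4  -0.   54. ] F [-9.9 -2.6 23.5] x axis [ 0.208  0.001 -0.978] z [0.    1.    0.001]
shift cm tool [-0.28 -0.15 -0.05]
```

View pics/w5.png

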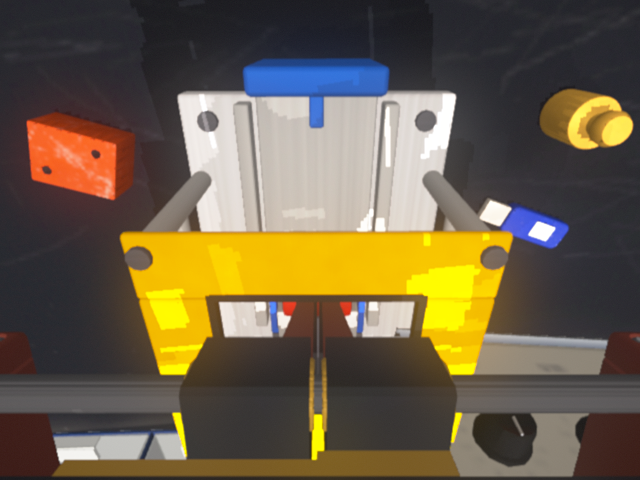

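The wrist view shows both red grip ends beside the closed fingers at (290,308) and (345,308), and the fingers are clear of the window edges. The stick, weight and orange block haven't moved. The force is rigid at 23 N, well over the 7 N spring, so I'll hold briefly and hand in.

{"fn": "play_rows", "kwargs": {"moves": [0,0,0,0,0,0,0,0,0,0,0,0,0,0,0,0,0,0,0,0,0,0,0,0,0,0,0,0]}}

```text
t: 9.35
tool_pos: [0.6012, 0.0514, 0.0706]
eef_rot: [[0.207, -0.971, 0.119], [-0.024, 0.116, 0.993], [-0.978, -0.208, 0.001]]
ft_force: [-10.5, -0.2, 24.1]
opening: 0.0005
```

Run:
```python
from h import *
plan2([-.0105,-.0005,.057]); print(r.sign_off())
```

```text
t 9.35 tip press mm [-11.4  -0.1  54. ] F [-10.4  -1.5  24.1] x axis [ 0.208  0.001 -0.978] z [0.    1.    0.001]
shift cm tool [-0.28 -0.15 -0.04]
the job is handed in; nothing more can be done
None
```

I pushed the shuttle home with the closed fingertips, then reached through the window and pressed the lever down onto the block. I handed in at about 9.4 s of the 38 s allowed, still holding it; the hand-in gave no verdict.

- **Shuttle:** it ran against a rigid stop (18 N on the tool). The pictures taken afterwards showed the block under the press.
- **Lever:** my last reading was a steady 24 N upward on the tool, well above the 7 N spring, so the foot should be on the block. I could not read the lever angle or the block contact directly.
- **Guard and bystanders:** the last wrist picture showed the fingers clear of the window edges. The weight, orange block and memory stick looked unmoved; I judged this by eye and did not measure them again.
- **Checks that disagreed:**
  - About 10 N of sideways force remained on the fingertips, which I put down to tilting the tool about 12° to keep clear of the power supply.
  - The fingertip height read 54 mm against the expected 57 mm. I put this down to the tilt, the round bar and calibration error, but did not confirm it.

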